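# Set the food probe in the checker's narrow well

## Robot

A 6-joint arm with a two-finger parallel gripper is mounted at the origin on the work surface. World frame = base frame: x ahead of the robot, y to its left, z up, the work surface at z = 0. Lengths are in m, angles in rad, forces in N, time in s.
With the tool pointing down it reaches from about 0.375 to 0.9 m from the base axis. Payload 3.1 kg.
Tool frame: the origin (TCP) lies between the finger pads; the fingertips stand 19 mm ahead of it and the grasp point (between the pads) is the TCP; z points along the fingers, y is the line along which they close (so a half turn about z gives the same grasp; the last joint's range is limited). The gripper opens to 87 mm and grips with 3 to 60 N. Pads are 19 mm wide; open, the fingers measure 117 mm over their backs; the gripper's body (75 mm by 190 mm) begins 51 mm behind the grasp point.
Start: joints at [0.951, 0.527, 1.433, -0, 1.181, -0.178], TCP at [0.267, 0.565, 0.242] pointing down, gripper open.
Joint ranges: [-3.08, 3.08], [-0.75, 2.2], [0.22, 2.44], [-1.43, 4.57], [0, 2.65], [-2.85, 2.85]. Speed limits (rad/s): [2.79, 2.79, 3.14, 3.14, 3.14, 3.14].

## Interface

Orientations are given as a unit quaternion [x, y, z, w].
In Python, from rig import telemetry, viewer, hand_in gives the robot as it stands. The module is installed in compiled form; this text tells all that it offers.
- The arm moves only by the shell command python3 -m creep 'ROWS' [FORCE]. ROWS is JSON, a list of rows, each an object with "translation": the shift along the tool's x, y, z in mm, a list of three; "roll": the turn about the tool's z in degrees; "gripper": the finger opening in mm, from 0 to 87. In form: [{"translation": [tx, ty, tz], "roll": roll, "gripper": gripper}, ...]. A call has 1 to 5 rows; each row is the pose to reach, as a shift and turn from the pose commanded when the call began, along the tool's axes at that moment; what a row does not reach only later rows make up. A row lasts 1/12 s, in which the tool goes at most 41.7 mm and 7.16 degrees, less where a joint would pass 70% of its speed; a pose out of reach is approached as far as the arm can. A call with a gripper value outside its range is refused whole. The fingers move at their own pace and stop on an object; FORCE is the grip in N (left out, the last holds). Time passes only in rows, so rows that repeat a pose let the fingers close. It gives the time, the measured TCP pose, the force, the opening and the grip force at its end, in the units of the state.
- telemetry.get_obs(): the state, without advancing time (a new reading comes with each control period).
- viewer.camera(name): name is "side" or "top" or "wrist"; returns the picture (480x640x3 uint8, blue, green, red); there is no depth.
- viewer.camera_info(name): a dict with "intrinsics" (3x3 intrinsics, pixels), "k1" (the pictures are not rectified: a ray, as slopes to the right and down, at radius r is drawn at 1 + k1 r^2 times it, then the intrinsics apply), "rvec" (rotation vector, rad) and "tvec" (3), from world to camera coordinates, as OpenCV has them; the wrist camera has in their place "hand_eye" (4x4, takes a point from camera to tool coordinates, whose origin is the TCP and whose axes are the flange's). Camera axes: x right, y down, z forward; pixel columns grow to the right and rows downward; lengths in m; the calibration is good to about 2 mm. A picture is of the moment at which its call begins: read the wrist's pose just before it. camera_info takes no time and is no camera call.
- hand_in(): hands the job in; it is judged then, once.
Trained networks look in the newest picture that a camera, given by its name, has taken for a name from the list of things; names that differ only in an ending like _2 or _b are one class to them, and where a whole thing is asked for, a point or a joint stands for the part that bears it (a point fixed in the world has none). Each returns a list of dicts, best first, with "p" (0 to 1); they miss things now and then, are a little off and sometimes report something else, mostly with a low value. They report only what shows in the picture. A call takes as long as a camera call.
- viewer.recognise(camera, thing): "bbox" ([left, top, width, height] in pixels, round what is visible of it).
The state is a dict: "time": time; "q": joint angles; "joint_velocities": joint speeds; "joint_torque": joint torques, N m; "position": TCP position; "tool_rot": TCP orientation; "ft_force": force on the tool from outside, world axes, zero at the start; "moment": the same for the moment, N m; "grip_width": finger opening in m; "grip_force": force on a finger pad.
Only numpy, scipy, OpenCV 4.12 (cv2) and the standard library are available. Lean on these libraries where they do the work, as an engineer would, in place of code of your own. Each camera call takes 0.05 s, during which the arm holds its last target. There are 200 camera calls.

## Task

Before the cooked trays are measured, the core-temperature probe has to be checked: lift it by its black head out of the white stand and lower its stem all the way into the narrow well of the metal probe checker, with the head lying lengthwise between the two low rails beside that well. Keep hold of the probe until it is down (do not let it drop in), then let go; leave the loaf pan, the bottle and the tub where they are.

Things in the scene. Friction and masses are not known exactly. Their poses are not given: they have to be found in the camera images.
- probe: Loose upright probe, 0.15 kg: black bar-shaped head 70 x 22 x 45 mm (x, y, z) on a steel stem 10 mm thick, 70 mm long, with a conical tip. Origin on the stem axis at the shoulder (head's flat underside); x along the head, y across its 22 mm (grip here), z up. Head z 0 to 45 mm, stem 0 to -70. It starts in the stand, shoulder on the stand's top. Same shape either way round.
- probe_tip (a point): Tip of the probe's stem, 70 mm below the shoulder on the stem axis.
- stand: Fixed white plastic block 90 x 70 x 80 mm (x, y, z) on a thin dark foot, with one vertical well in the middle of its flat top, 14 mm wide and 76 mm deep, which holds the probe at the start. Origin at the centre of the underside, z up. It may be left or right of the checker.
- checker: Fixed dry-block checker: aluminium block between grey side panels, together 170 x 110 x 90 mm (x, y, z), with a grey control panel 45 mm long, 60 mm high at its +x end. The flat top, 90 mm up, has two wells: narrow (14 mm wide, 76 mm deep, at x = -35 mm, y = 0) and wide (26 mm, at x = +55 mm, not used). Origin: centre of the 170 mm block's underside, z up.
- well (a point): Centre of the narrow well's mouth, on the checker's flat top, 90 mm above the table; axes as the checker's. Two low rails along x stand on the top beside it, 70 mm long, 8 mm wide, 8 mm high, 30 mm apart (inner faces at y = +-15 mm). When the probe is home, its shoulder is at this point.
- loaf_pan: Bystander: loose foil pan 100 x 200 x 55 mm with a brown loaf, beyond the work. Origin at the centre of its underside.
- bottle: Bystander: loose clear bottle, 66 mm diameter, 190 mm tall, at the left. Origin at the centre of its underside.
- tub: Bystander: loose white lidded tub, 90 mm diameter, 100 mm tall, at the right. Origin at the centre of its underside.

How it is judged:
On the way, in this order (a step that is already met when the one before it is completed fails the run):
1. the probe is held by the fingers, with its tip lifted clear of the stand's top (z of probe_tip in the frame of stand above 0.083 m and contact force between the fingers and probe above 1 N), for 0.1 s.
2. the probe, still held by the fingers, is lowered into the narrow well until its shoulder is within 8 mm of the checker's top (z of probe in the frame of well below 0.008 m and horizontal distance between probe and well below 0.006 m and horizontal distance between probe_tip and well below 0.007 m and contact force between the fingers and probe above 1 N), for 0.1 s.
At the end, for the whole second after the job is handed in: Probe released, at rest and fully home in the checker's narrow well: shoulder within 3 mm of the checker's top; shoulder within 5 mm and tip within 6 mm of the well's centre line; upright within 0.08 rad; head's length along the rails (checker's x, either way round) within 0.2 rad (z of probe in the frame of well between -0.004 and 0.003 m and horizontal distance between probe and well below 0.005 m and horizontal distance between probe_tip and well below 0.006 m and angle between probe's own z axis and vertical below 0.08 rad and angle between the x axis of probe and the x axis of checker, either way round below 0.2 rad and linear speed of probe below 0.02 m/s); the robot touches nothing.
It fails at once if the loaf pan is moved by more than 30 mm (distance of loaf_pan from where it was at the start of the episode above 0.03 m).
It fails at once if the bottle is moved by more than 30 mm (distance of bottle from where it was at the start of the episode above 0.03 m).
It fails at once if the tub is moved by more than 30 mm (distance of tub from where it was at the start of the episode above 0.03 m).
It also fails if it takes over 53 s, if anything falls off the work surface, if the arm or the gripper's body presses on something with over 40 N, if the wrist force passes 120 N, or if a joint passes its speed limit or range.

## Working session

There is one attempt and no reset: what is moved stays moved. The work goes in short steps, Python scripts to look and compute and a shell command to move; the robot and the scene stay as the last step left them, time stands still between calls to the robot, and variables do not carry over. Pictures are saved under pics/ and viewed, at most 10 in all, crops included, and the job is handed in when it is done.

```bash
mkdir -p pics; cat > h.py <<'E'
import numpy as np, cv2
from rig import telemetry, viewer, hand_in
from scipy.spatial.transform import Rotation as R
E
python3 - <<'E'
from h import *
o=telemetry.get_obs(); print({k:np.round(v,3) for k,v in o.items()})
for c in ("top","side"):
    cv2.imwrite(f"pics/{c}0.png",viewer.camera(c))
    i=viewer.camera_info(c); print(c,i)
    for t in ("probe","stand","checker","loaf_pan","bottle","tub"):
        print(t,[(np.round(d['bbox']).tolist(),round(d['p'],2)) for d in viewer.recognise(c,t)[:2]])
print(viewer.camera_info("wrist"))
E
```

```text
{'time': np.float64(0.0), 'q': array([ 0.95 ,  0.528,  1.434, -0.   ,  1.181, -0.178]), 'joint_velocities': array([ 0.001, -0.001,  0.   ,  0.001, -0.001,  0.001]), 'joint_torque': array([  0.   , -44.004, -17.66 ,   0.063,   0.058,  -0.   ]), 'position': array([0.267, 0.564, 0.241]), 'tool_rot': array([ 0.219,  0.976, -0.001, -0.   ]), 'ft_force': array([-0.777,  0.9  ,  0.445]), 'moment': array([ 0.024, -0.013, -0.055]), 'grip_force': np.float64(0.0), 'grip_width': np.float64(0.087)}
top {'intrinsics': array([[498.79203412,   0.        , 319.1303126 ],
       [  0.        , 498.79203412, 242.34336152],
       [  0.        ,   0.        ,   1.        ]]), 'k1': 0.04660027437453055, 'rvec': array([ 2.1744569 , -2.11765259,  0.14781461]), 'tvec': array([-0.01521251,  0.65854187,  1.31906056])}
probe [([366.0, 254.0, 20.0, 28.0], 0.57)]
stand [([357.0, 251.0, 40.0, 43.0], 0.71)]
checker [([222.0, 253.0, 63.0, 92.0], 0.75)]
loaf_pan [([283.0, 163.0, 74.0, 53.0], 0.74)]
bottle [([123.0, 252.0, 45.0, 32.0], 0.75)]
tub []
side {'intrinsics': array([[462.64434387,   0.        , 321.55084341
[... 326 characters left out ...]
.0, 57.0], 0.84)]
loaf_pan [([332.0, 202.0, 76.0, 58.0], 0.63)]
bottle [([215.0, 137.0, 27.0, 53.0], 0.66)]
tub [([393.0, 339.0, 46.0, 62.0], 0.68)]
{'intrinsics': array([[418.44054503,   0.        , 310.78579485],
       [  0.        , 418.44054503, 238.99276488],
       [  0.        ,   0.        ,   1.        ]]), 'k1': -0.09383597596722308, 'hand_eye': array([[ 4.24241133e-04, -9.58617431e-01, -2.84697104e-01,
         7.69665945e-02],
       [ 9.99999893e-01,  3.54512027e-04,  2.96454296e-04,
         5.21357525e-04],
       [-1.83257709e-04, -2.84697200e-01,  9.58617479e-01,
        -1.42803442e-01],
       [ 0.00000000e+00,  0.00000000e+00,  0.00000000e+00,
         1.00000000e+00]])}
```

```bash
cat >> h.py <<'E'
def pose(o):
    return R.from_quat(o['tool_rot']).as_matrix(), np.array(o['position'])
def cam(name,o=None):
    """K,k1, Rcw (cam->world), camera centre"""
    i=viewer.camera_info(name); K=i['intrinsics']
    if name=='wrist':
        Rt,p=pose(o); H=i['hand_eye']; return K,i['k1'],Rt@H[:3,:3],Rt@H[:3,3]+p
    Rw=cv2.Rodrigues(np.array(i['rvec']))[0]; return K,i['k1'],Rw.T,-Rw.T@np.array(i['tvec']).ravel()
def px2w(C,uv,z):
    K,k1,Rc,c=C; uv=np.atleast_2d(uv).astype(float)
    n=cv2.undistortPoints(uv[:,None],K,np.array([k1,0,0,0,0.]))[:,0]
    d=np.c_[n,np.ones(len(n))]@Rc.T
    return c+d*((z-c[2])/d[:,2])[:,None]
def w2px(C,P):
    K,k1,Rc,c=C; r=cv2.Rodrigues(Rc.T)[0]
    return cv2.projectPoints(np.atleast_2d(P).astype(float),r,-Rc.T@c,K,np.array([k1,0,0,0,0.]))[0][:,0]
E
python3 - <<'E'
from h import *
im=cv2.imread("pics/top0.png"); cv2.imwrite("pics/top0c.png",cv2.resize(im[150:350,200:440],None,fx=3,fy=3,interpolation=cv2.INTER_CUBIC))
C=cam('top')
for n,uv,z in (("probe",(376,268),.125),("stand",(377,272),.08),("checker",(253,299),.09),("loaf",(320,190),.055),("bottle",(145,268),.1)): print(n,px2w(C,uv,z).round(3))
C=cam('side'); print("tub",px2w(C,(416,370),.05).round(3), "probe",px2w(C,(333,265),.1))
E
```

```text
probe [[ 0.585 -0.145  0.125]]
stand [[ 0.579 -0.153  0.08 ]]
checker [[0.499 0.17  0.09 ]]
loaf [[0.804 0.004 0.055]]
bottle [[0.572 0.452 0.1  ]]
tub [[ 0.595 -0.457  0.05 ]] probe [[ 0.59323862 -0.14970529  0.1       ]]
```

View pics/top0c.png

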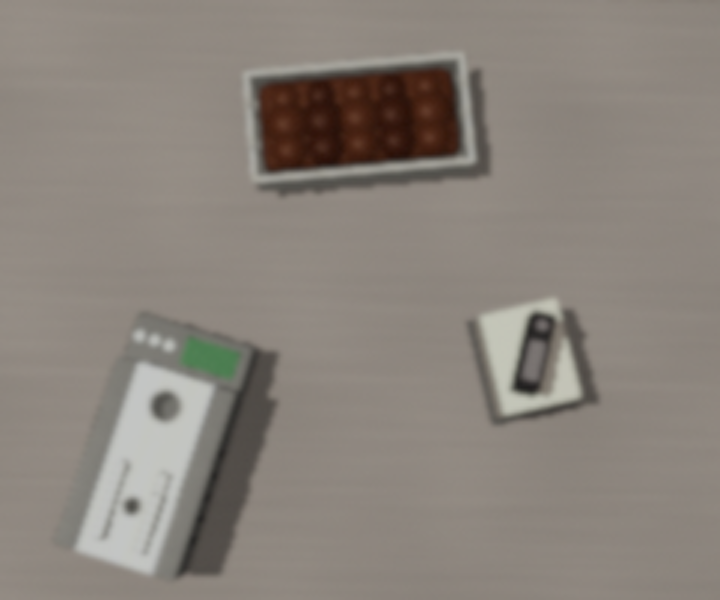

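View pics/side0.png

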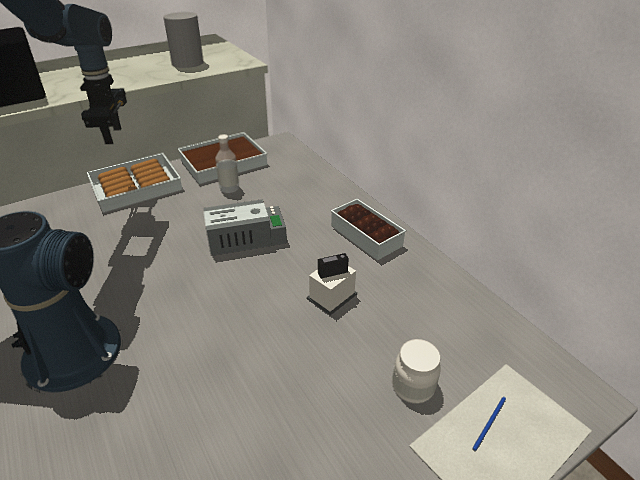

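The top view shows the checker at left, with the narrow well at crop (132,506), which is full (243.7,318.3), and the wide well at crop (165,406). The stand is at right, with the probe head from crop (540,318) to (525,388). The side view confirms the layout, with the tub at (416,370) and the bottle at (227,165).

```bash
python3 - <<'E'
from h import *
C=cam('top'); f=lambda x,y:((x+.5)/3-.5+200,(y+.5)/3-.5+150)
w=px2w(C,[f(132,506),f(165,406)],.09); print(w.round(4),"checker yaw",np.degrees(np.arctan2(*(w[1]-w[0])[1::-1])), np.linalg.norm(w[1]-w[0]))
h=px2w(C,[f(525,388),f(541,318),f(534,352)],.125); print(h.round(4)); hy=np.degrees(np.arctan2(*(h[1]-h[0])[1::-1]));print("head yaw",hy, np.linalg.norm(h[1]-h[0]))
Rt,p=pose(telemetry.get_obs()); print(Rt.round(3)); yx=np.degrees(np.arctan2(Rt[1,0],Rt[0,0])); print("tool x yaw",yx)
print("shift tool",(Rt.T@(np.array([*h[2,:2],.24])-p)*1000).round(), "roll(cw +):",[(yx-(hy+k)) for k in(0,180)])
E
```

```text
[[0.4487 0.192  0.09  ]
 [0.5354 0.1676 0.09  ]] checker yaw -15.751896282511364 0.09008260587867682
[[ 0.5569 -0.1423  0.125 ]
 [ 0.6171 -0.1554  0.125 ]
 [ 0.5878 -0.1497  0.125 ]]
head yaw -12.218444042632484 0.06162969141342212
[[-0.904  0.428  0.   ]
 [ 0.428  0.904  0.   ]
 [ 0.     0.    -1.   ]]
tool x yaw 154.68622026071841
shift tool [-595. -509.    2.] roll(cw +): [np.float64(166.9046643033509), np.float64(-13.095335696649101)]
```

```bash
python3 -m creep '[{"translation":[-25,-21,0],"roll":0,"gripper":87},{"translation":[-55,-47,0],"roll":0,"gripper":87},{"translation":[-85,-73,0],"roll":0,"gripper":87},{"translation":[-115,-98,0],"roll":0,"gripper":87},{"translation":[-145,-124,0],"roll":0,"gripper":87}]'
python3 -m creep '[{"translation":[-30,-25,0],"roll":0,"gripper":87},{"translation":[-60,-51,0],"roll":0,"gripper":87},{"translation":[-90,-77,0],"roll":0,"gripper":87},{"translation":[-120,-102,0],"roll":0,"gripper":87},{"translation":[-150,-128,0],"roll":0,"gripper":87}]'
python3 -m creep '[{"translation":[-30,-25,0],"roll":0,"gripper":87},{"translation":[-60,-51,0],"roll":-3,"gripper":87},{"translation":[-90,-77,0],"roll":-7,"gripper":87},{"translation":[-120,-102,0],"roll":-10,"gripper":87},{"translation":[-150,-128,0],"roll":-13,"gripper":87}]'
python3 - <<'E'
from h import *
o=telemetry.get_obs();Rt,p=pose(o);yx=np.degrees(np.arctan2(Rt[1,0],Rt[0,0])); print(o['time'],p.round(4),yx,o['q'].round(2))
print((Rt.T@(np.array([.5878,-.1497,.24])-p)*1000).round(), yx-167.8)
E
```

```text
time: 1.12
position: [0.3457, 0.3895, 0.2417]
tool_rot: [0.219, 0.976, 0.0, 0.0]
ft_force: [0.1, 1.1, 0.2]
grip_width: 0.0871
grip_force: 0.0
time: 1.53
position: [0.4268, 0.2094, 0.2419]
tool_rot: [0.219, 0.976, 0.0, 0.0]
ft_force: [0.8, -0.3, 0.3]
grip_width: 0.087
grip_force: 0.0
time: 1.95
position: [0.5076, 0.0293, 0.2419]
tool_rot: [0.106, 0.994, 0.0, 0.0]
ft_force: [-0.2, 0.2, -0.3]
grip_width: 0.0868
grip_force: 0.0
1.95 [0.5076 0.0293 0.2419] 167.81633369559367 [-0.16  0.37  1.72  0.    1.05 -1.52]
[-116. -158.    2.] 0.016333695593658604
```

```bash
python3 -m creep '[{"translation":[-23,-31,0],"roll":0,"gripper":87},{"translation":[-46,-62,0],"roll":0,"gripper":87},{"translation":[-69,-94,0],"roll":0,"gripper":87},{"translation":[-92,-126,0],"roll":0,"gripper":87},{"translation":[-116,-158,0],"roll":0,"gripper":87}]'
python3 -m creep '[{"translation":[0,0,0],"roll":0,"gripper":87},{"translation":[0,0,0],"roll":0,"gripper":87}]'
python3 - <<'E'
from h import *
o=telemetry.get_obs();Rt,p=pose(o);im=viewer.camera('wrist');cv2.imwrite("pics/w1.png",im);np.save('w1.npy',np.array([*o['position'],*o['tool_rot']]))
print(p.round(4),[(np.round(d['bbox']).tolist(),round(d['p'],2)) for d in viewer.recognise('wrist','probe')[:2]])
C=cam('wrist',o)
print(w2px(C,[.5878,-.1497,.125]))
E
```

```text
time: 2.37
position: [0.587, -0.1498, 0.2417]
tool_rot: [0.107, 0.994, 0.0, 0.0]
ft_force: [1.0, -0.5, -0.6]
grip_width: 0.087
grip_force: 0.0
time: 2.53
position: [0.5873, -0.1503, 0.2413]
tool_rot: [0.109, 0.994, -0.0, 0.0]
ft_force: [-0.3, 0.0, -0.3]
grip_width: 0.087
grip_force: 0.0
[ 0.5873 -0.1503  0.2413] [([288.0, 183.0, 40.0, 108.0], 0.78)]
[[311.40523202 239.25664085]]
```

View pics/w1.png

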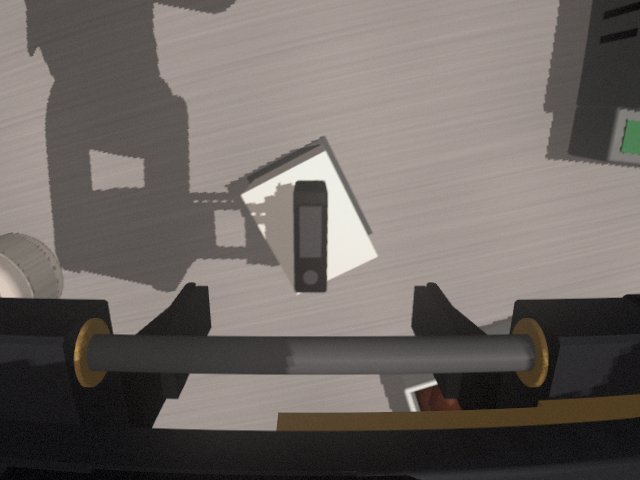

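The wrist view shows the head nearly aligned with the tool's x axis. Its top face spans columns 294–327 and rows 181–292, and the fingers are wide open on either side.

```bash
python3 - <<'E'
from h import *
v=np.load('w1.npy');o=dict(position=v[:3],tool_rot=v[3:]);C=cam('wrist',o);Rt,p=pose(o)
im=cv2.imread('pics/w1.png');g=im.max(2);m=np.zeros_like(g);m[170:300,284:338]=(g[170:300,284:338]<110)*255
m=cv2.morphologyEx(m,cv2.MORPH_CLOSE,np.ones((9,9)));n,l,s,c=cv2.connectedComponentsWithStats(m);k=1+s[1:,4].argmax();print(s[k],c[k])
# fit pose: silhouette of head box vs outline
ct=np.argwhere(l==k)[:,::-1]
for r in (188,200,220,240,260,280): x=ct[ct[:,1]==r,0];print(r,x.min(),x.max())
def model(a,full=True):
    B=np.array([[x,y,z] for x in(-.035,.035) for y in(-.011,.011) for z in(0,.045)])
    th=a[2];P=B@np.array([[np.cos(th),np.sin(th),0],[-np.sin(th),np.cos(th),0],[0,0,1]])+[a[0],a[1],.08]
    return cv2.convexHull(w2px(C,P).astype(np.float32))
from scipy.optimize import minimize
def cost(a):
    M=np.zeros((480*4,640*4),np.uint8);cv2.fillConvexPoly(M,np.round(model(a)*4+1.5).astype(int),1)
    return (cv2.resize(M,(640,480),interpolation=cv2.INTER_AREA if 0 else 0)!=(l==k)).sum()
best=minimize(cost,[.5878,-.1497,np.radians(-12.2)],method='Nelder-Mead',options=dict(initial_simplex=np.array([[.5878,-.1497,-.213],[.5908,-.1497,-.213],[.5878,-.1467,-.213],[.5878,-.1497,-.17]])))
print(best.x,np.degrees(best.x[2]),best.fun);a=best.x
print("tool xy mm",(Rt.T@(np.array([a[0],a[1],.105])-p)*1000).round(1),"yaw tool",np.degrees(np.arctan2(Rt[1,0],Rt[0,0])))
E
```

```text
[ 293  181   34  111 3671] [309.78997548 236.05911196]
188 294 325
200 293 326
220 293 326
240 294 326
260 294 326
280 294 326
[ 0.58951226 -0.15139786 -0.20577577] -11.790082923372704 172.0
tool xy mm [ -2.3  -0.6 136.3] yaw tool 167.48115003665052
```

```bash
python3 -m creep '[{"translation":[-2,-0.6,25],"roll":0,"gripper":87},{"translation":[-2.3,-0.6,55],"roll":0,"gripper":80},{"translation":[-2.3,-0.6,85],"roll":0,"gripper":70},{"translation":[-2.3,-0.6,112],"roll":0,"gripper":60},{"translation":[-2.3,-0.6,129],"roll":0,"gripper":50}]'
python3 -m creep '[{"translation":[0,0,0],"roll":0,"gripper":40},{"translation":[0,0,0],"roll":0,"gripper":30},{"translation":[0,0,0],"roll":0,"gripper":26}]'
python3 -m creep '[{"translation":[0,0,0],"roll":0,"gripper":22},{"translation":[0,0,0],"roll":0,"gripper":15},{"translation":[0,0,0],"roll":0,"gripper":15},{"translation":[0,0,0],"roll":0,"gripper":15},{"translation":[0,0,0],"roll":0,"gripper":15}]' 30
python3 -m creep '[{"translation":[0,0,0],"roll":0,"gripper":15},{"translation":[0,0,0],"roll":0,"gripper":15}]'
```

```text
time: 3.05
position: [0.5866, -0.1462, 0.1102]
tool_rot: [0.106, 0.994, 0.001, -0.002]
ft_force: [-0.1, 1.0, -0.0]
grip_width: 0.0681
grip_force: 0.0
time: 3.3
position: [0.5894, -0.1483, 0.1139]
tool_rot: [0.107, 0.994, -0.0, 0.001]
ft_force: [1.2, 0.3, 0.0]
grip_width: 0.0482
grip_force: 0.0
time: 3.72
position: [0.5892, -0.1494, 0.1136]
tool_rot: [0.107, 0.994, -0.0, 0.001]
ft_force: [-1.4, -0.8, 4.6]
grip_width: 0.0219
grip_force: 30.0
time: 3.88
position: [0.5892, -0.1494, 0.1135]
tool_rot: [0.107, 0.994, -0.0, 0.001]
ft_force: [-1.1, 0.1, 5.5]
grip_width: 0.0219
grip_force: 30.0
```

```bash
python3 -m creep '[{"translation":[0,0,-6],"roll":0,"gripper":15},{"translation":[0,0,-18],"roll":0,"gripper":15},{"translation":[0,0,-34],"roll":0,"gripper":15},{"translation":[0,0,-52],"roll":0,"gripper":15},{"translation":[0,0,-70],"roll":0,"gripper":15}]'
python3 -m creep '[{"translation":[0,0,-18],"roll":0,"gripper":15},{"translation":[0,0,-36],"roll":0,"gripper":15},{"translation":[0,0,-52],"roll":0,"gripper":15},{"translation":[0,0,-64],"roll":0,"gripper":15},{"translation":[0,0,-70],"roll":0,"gripper":15}]'
python3 -m creep '[{"translation":[0,0,0],"roll":0,"gripper":15},{"translation":[0,0,0],"roll":0,"gripper":15},{"translation":[0,0,0],"roll":0,"gripper":15},{"translation":[0,0,0],"roll":0,"gripper":15}]'
python3 - <<'E'
from h import *
o=telemetry.get_obs();Rt,p=pose(o);yx=np.degrees(np.arctan2(Rt[1,0],Rt[0,0]))
im=viewer.camera('wrist');cv2.imwrite("pics/w2.png",im);np.save('w2.npy',np.array([*o['position'],*o['tool_rot']]))
print(o['time'],p.round(4),yx,Rt[:,2],(Rt.T@(np.array([.4487,.192,.25])-p)*1000).round(), "roll", yx-164.25)
E
```

```text
time: 4.3
position: [0.5885, -0.149, 0.1835]
tool_rot: [0.107, 0.994, 0.0, -0.0]
ft_force: [-0.0, 0.2, 0.4]
grip_width: 0.0215
grip_force: 30.0
time: 4.72
position: [0.5891, -0.1487, 0.255]
tool_rot: [0.107, 0.994, -0.0, 0.001]
ft_force: [1.0, 0.5, -1.1]
grip_width: 0.0218
grip_force: 30.0
time: 5.05
position: [0.588, -0.1486, 0.2514]
tool_rot: [0.107, 0.994, 0.0, -0.001]
ft_force: [-1.2, -0.6, -1.3]
grip_width: 0.0219
grip_force: 30.0
5.05 [ 0.588  -0.1486  0.2514] 167.68379167674476 [-0.00235622  0.00122688 -0.99999647] [209. 303.   2.] roll 3.433791676744761
```

View pics/w2.png

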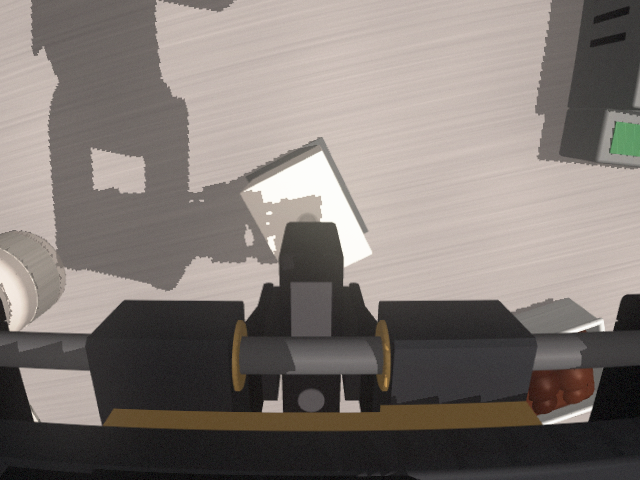

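The probe is held and lifted clear. The head's end face spans rows 222–283 around column 311, and its screen is at (311,308). Next I move to beside the narrow well and look.

```bash
python3 -m creep '[{"translation":[10,20,0],"roll":0,"gripper":15},{"translation":[25,52,0],"roll":1,"gripper":15},{"translation":[42,87,0],"roll":2,"gripper":15},{"translation":[58,123,0],"roll":3,"gripper":15},{"translation":[75,158,0],"roll":3.4,"gripper":15}]'
python3 -m creep '[{"translation":[14,35,0],"roll":0,"gripper":15},{"translation":[28,72,0],"roll":0,"gripper":15},{"translation":[42,107,0],"roll":0,"gripper":15},{"translation":[52,130,0],"roll":0,"gripper":15},{"translation":[55,140,0],"roll":0,"gripper":15}]'
python3 -m creep '[{"translation":[0,0,0],"roll":0,"gripper":15},{"translation":[0,0,0],"roll":0,"gripper":15},{"translation":[0,0,0],"roll":0,"gripper":15},{"translation":[0,0,0],"roll":0,"gripper":15},{"translation":[0,0,0],"roll":0,"gripper":15}]'
python3 - <<'E'
from h import *
o=telemetry.get_obs();Rt,p=pose(o);yx=np.degrees(np.arctan2(Rt[1,0],Rt[0,0]))
im=viewer.camera('wrist');cv2.imwrite("pics/w3.png",im);np.save('w3.npy',np.array([*o['position'],*o['tool_rot']]))
print(p.round(4),yx,(Rt.T@(np.array([.4487,.192,.25])-p)*1000).round(1),w2px(cam('wrist',o),[.4487,.192,.09]))
C=cam('wrist',dict(position=[0,0,0],tool_rot=[0,0,0,1]))
for dx in(-.003,0,.003): print(dx,w2px(C,[[.035+dx,-.011,.0335],[.035+dx,.011,.0335],[.035+dx,-.011,-.0115],[.035+dx,.011,-.0115],[dx,0,.0735],[dx,0,.1035]]).round(1).tolist())
E
```

```text
time: 5.52
position: [0.5484, 0.0228, 0.2519]
tool_rot: [0.138, 0.99, 0.0, -0.001]
ft_force: [0.8, 0.3, -0.6]
grip_width: 0.0218
grip_force: 30.0
time: 5.93
position: [0.5326, 0.1746, 0.2519]
tool_rot: [0.135, 0.991, 0.0, -0.001]
ft_force: [-0.4, 0.4, -0.7]
grip_width: 0.0218
grip_force: 30.0
time: 6.35
position: [0.5345, 0.1695, 0.2525]
tool_rot: [0.138, 0.99, -0.0, -0.0]
ft_force: [-0.5, -0.2, -1.0]
grip_width: 0.0216
grip_force: 30.0
[0.5345 0.1695 0.2525] 164.1589497076684 [88.7 -1.8  2.5] [[307.77613198  98.46160162]]
-0.003 [[284.7, 222.5], [335.3, 222.5], [276.6, 256.0], [342.9, 256.1], [310.1, 266.3], [310.2, 249.4]]
0 [[284.6, 215.8], [335.4, 215.8], [276.4, 247.4], [343.2, 247.4], [310.1, 261.1], [310.2, 244.8]]
0.003 [[284.4, 209.0], [335.5, 209.0], [276.2, 238.7], [343.4, 238.7], [310.1, 255.9], [310.2, 240.1]]
```

View pics/w3.png

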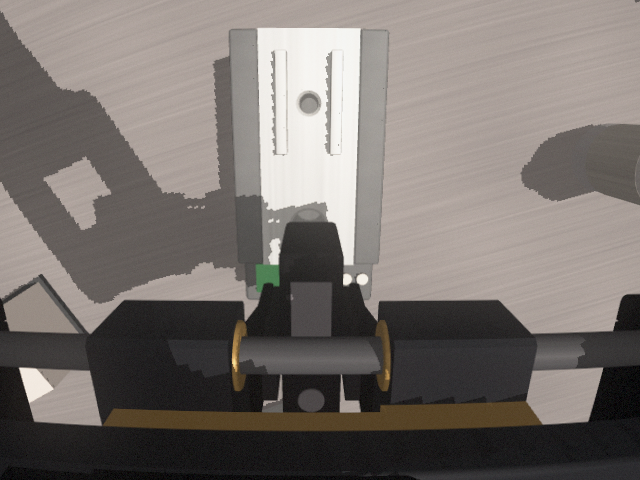

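The wrist view shows the narrow well at (309,102), between rails at columns 280 and 336. The checker's centre line runs nearly vertical in the image, and the held head's bottom edge is at row 222. I'll zoom in for accurate edges.

```bash
python3 - <<'E'
from h import *
im=cv2.imread('pics/w3.png');a=cv2.resize(im[80:125,260:360],None,fx=6,fy=6,interpolation=cv2.INTER_CUBIC);b=cv2.resize(im[205:260,260:360],None,fx=6,fy=6,interpolation=cv2.INTER_CUBIC)
b=np.clip(b.astype(float)*2,0,255).astype(np.uint8)
cv2.imwrite('pics/w3c.png',np.vstack([a[:270],b[:330]]))
g=im.max(2).astype(int)
for r in (224,228,232,240): 
    row=g[r,270:355]; x=np.where(row<90)[0]+270; print(r,x.min(),x.max())
print(g[214:232,311])
# well centroid by darkness
s=255-g[92:114,297:322]; w=np.where(s>255-190,1.,0); ys,xs=np.nonzero(w); print("well",xs.min()+297,xs.max()+297,ys.min()+92,ys.max()+92,xs.mean()+297,ys.mean()+92)
o=np.load('w3.npy');o=dict(position=o[:3],tool_rot=o[3:]);C=cam('wrist',o);Rt,p=pose(o)
W=px2w(C,[[309,102],[280,50],[280,154],[336,50],[336,154]],.09);print((Rt.T@(W-p).T*1000).T.round(1),W.round(4))
E
```

```text
224 287 334
228 285 335
232 285 336
240 283 338
[140 139 142 140 139 132 120 101  78  64  61  62  65  60  61  61  60  62]
well 299 320 92 113 309.4353562005277 102.37203166226914
[[ 86.3  -0.9 162.5]
 [120.9 -20.7 162.5]
 [ 50.1 -21.8 162.5]
 [120.9  17.6 162.5]
 [ 50.1  18.5 162.5]] [[0.4512 0.1922 0.09  ]
 [0.4125 0.1826 0.09  ]
 [0.4803 0.1622 0.09  ]
 [0.4229 0.2194 0.09  ]
 [0.4913 0.201  0.09  ]]
```

View pics/w3c.png

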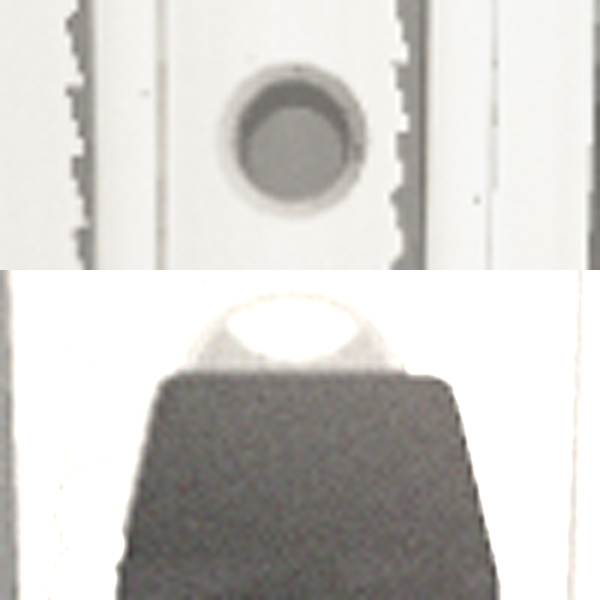

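```bash
python3 -m creep '[{"translation":[12,0,0],"roll":0,"gripper":15},{"translation":[34,-0.5,0],"roll":0,"gripper":15},{"translation":[56,-1,0],"roll":0,"gripper":15},{"translation":[76,-1.5,0],"roll":0,"gripper":15},{"translation":[88,-1.5,0],"roll":0,"gripper":15}]'
python3 -m creep '[{"translation":[0,0,6],"roll":0,"gripper":15},{"translation":[0,0,18],"roll":0,"gripper":15},{"translation":[0,0,30],"roll":0,"gripper":15},{"translation":[0,0,40],"roll":0,"gripper":15},{"translation":[0,0,45],"roll":0,"gripper":15}]'
python3 -m creep '[{"translation":[0,0,0],"roll":0,"gripper":15},{"translation":[0,0,0],"roll":0,"gripper":15},{"translation":[0,0,0],"roll":0,"gripper":15},{"translation":[0,0,0],"roll":0,"gripper":15},{"translation":[0,0,0],"roll":0,"gripper":15}]'
python3 - <<'E'
from h import *
o=telemetry.get_obs();Rt,p=pose(o);yx=np.degrees(np.arctan2(Rt[1,0],Rt[0,0]))
im=viewer.camera('wrist');cv2.imwrite("pics/w4.png",im);s=viewer.camera('side');np.save('w4.npy',np.array([*o['position'],*o['tool_rot']]))
print(p.round(4),yx)
b=cv2.resize(s[160:270,190:310],(540,495),interpolation=cv2.INTER_CUBIC);cv2.imwrite('pics/s4.png',b)
cv2.imwrite('pics/w4c.png',im[:480])
C=cam('side');print(w2px(C,[[.4512,.1922,.09],[.4487,.192,.09]]),w2px(C,[p+Rt@[-.002,0,z] for z in(.1035,.0335)]))
E
```

```text
time: 6.82
position: [0.4456, 0.1934, 0.2523]
tool_rot: [0.137, 0.991, -0.0, -0.002]
ft_force: [-0.5, 0.4, -0.7]
grip_width: 0.0217
grip_force: 30.0
time: 7.23
position: [0.4495, 0.1931, 0.2063]
tool_rot: [0.137, 0.991, -0.0, -0.0]
ft_force: [-0.3, -0.1, -1.1]
grip_width: 0.0219
grip_force: 30.0
time: 7.65
position: [0.4495, 0.1935, 0.2081]
tool_rot: [0.137, 0.991, 0.0, 0.001]
ft_force: [-0.2, -0.4, -0.6]
grip_width: 0.0216
grip_force: 30.0
[0.4495 0.1935 0.2081] 164.28337273101053
[[222.31565405 215.03094394]
 [221.4938912  215.33815621]] [[221.69225065 210.50305899]
 [218.44028972 188.76352495]]
```

View pics/w4.png

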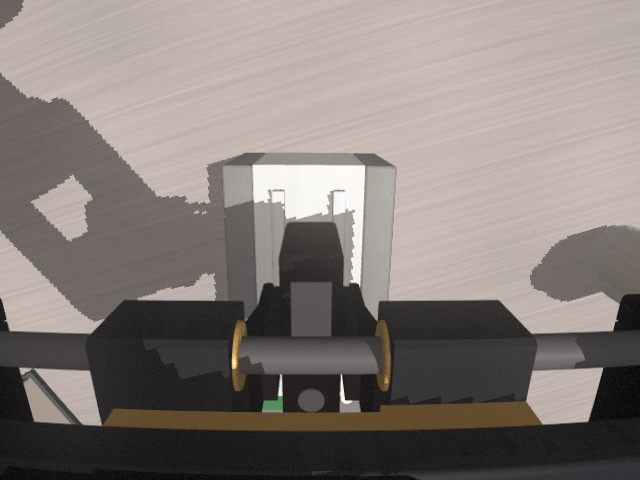

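View pics/s4.png

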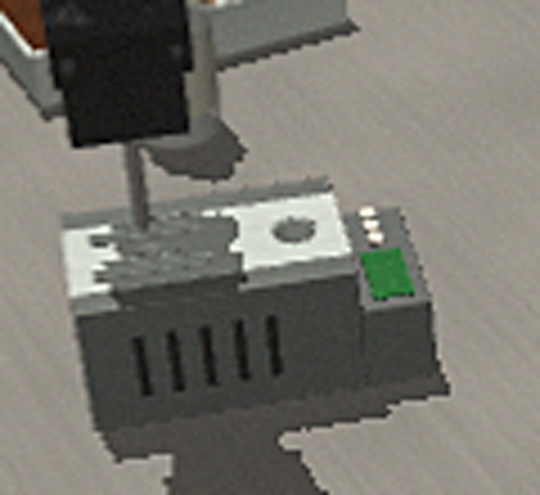

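The wrist view shows the checker's end edge at row ~167, the rail ends at row ~190, and the rails symmetric about the head (columns 278 and 338, head centre 311). The side crop shows the stem tip at crop (141,228), right over the block at the narrow well's position. Next I compute the offset along x from these edges.

```bash
python3 - <<'E'
from h import *
v=np.load('w4.npy');o=dict(position=v[:3],tool_rot=v[3:]);C=cam('wrist',o);Rt,p=pose(o)
g=cv2.imread('pics/w4.png').max(2).astype(int)
print(g[148:200,300].tolist());print(g[180:200,278].tolist(),g[180:200,338].tolist())
print(g[175,215:405].tolist())
for uv,z,off in (((300,167),.09,50),((278,190),.098,35),((338,190),.098,35)):
    print(uv,(Rt.T@(px2w(C,uv,z)[0]-p)*1000).round(1),-off)
E
```

```text
[200, 201, 199, 200, 180, 148, 148, 146, 146, 148, 147, 145, 147, 147, 146, 147, 170, 231, 250, 251, 250, 250, 251, 250, 250, 250, 250, 250, 250, 250, 250, 250, 249, 250, 249, 249, 249, 250, 249, 249, 249, 249, 249, 249, 249, 248, 249, 249, 249, 249, 249, 248]
[248, 248, 247, 248, 247, 248, 247, 248, 243, 209, 151, 204, 245, 250, 249, 249, 249, 249, 249, 248] [251, 250, 251, 250, 251, 250, 250, 250, 241, 182, 140, 197, 244, 250, 251, 251, 250, 251, 251, 251]
[121, 121, 123, 121, 121, 122, 119, 124, 144, 160, 158, 160, 158, 160, 161, 160, 162, 158, 161, 161, 164, 160, 163, 164, 164, 162, 165, 166, 166, 166, 167, 167, 170, 169, 167, 164, 158, 170, 229, 249, 249, 249, 250, 249, 248, 248, 248, 248, 249, 248, 249, 248, 249, 248, 247, 247, 247, 248, 247, 248, 248, 247, 248, 248, 249, 250, 249, 250, 250, 249, 249, 249, 249, 247, 248, 248, 248, 248, 248, 248, 249, 249, 249, 249, 250, 250, 250, 251, 251, 251, 251, 251, 251, 251, 251, 251, 251, 250, 251, 251, 251, 251, 251, 251, 250, 251, 251, 251, 251, 250, 251, 251, 251, 251, 251, 252, 251, 251, 251, 251, 250, 250, 250, 251, 251, 252, 252, 252, 251, 251, 252, 252, 252, 252, 251, 251, 251, 251, 251, 251, 251, 251, 251, 251, 251, 251, 250, 251, 251, 235, 140, 143, 160, 173, 171, 171, 171, 171, 173, 172, 173, 170, 173, 172, 175, 175, 176, 174, 176, 178, 176, 180, 178, 177, 181, 176, 178, 178, 181, 170, 165, 176, 196, 193, 194, 198, 199, 200, 204, 201]
(300, 167) [ 46.   -6.3 118. ] -50
(278, 190) [ 33.  -19.6 110. ] -35
(338, 190) [ 33.  17. 110.] -35
```

```bash
python3 -m creep '[{"translation":[0,-0.8,2],"roll":0,"gripper":15},{"translation":[0,-0.8,6],"roll":0,"gripper":15},{"translation":[0,-0.8,10],"roll":0,"gripper":15},{"translation":[0,-0.8,13],"roll":0,"gripper":15},{"translation":[0,-0.8,16],"roll":0,"gripper":15}]'
python3 -m creep '[{"translation":[0,0,2],"roll":0,"gripper":15},{"translation":[0,0,4],"roll":0,"gripper":15},{"translation":[0,0,6],"roll":0,"gripper":15},{"translation":[0,0,8],"roll":0,"gripper":15},{"translation":[0,0,8],"roll":0,"gripper":15}]'
```

```text
time: 8.17
position: [0.4486, 0.1926, 0.191]
tool_rot: [0.137, 0.991, -0.0, -0.0]
ft_force: [0.4, 0.7, -0.9]
grip_width: 0.022
grip_force: 30.0
time: 8.58
position: [0.4486, 0.1926, 0.1832]
tool_rot: [0.137, 0.991, -0.0, -0.0]
ft_force: [0.3, 0.8, -1.0]
grip_width: 0.0219
grip_force: 30.0
```

```bash
python3 -m creep '[{"translation":[0,0,4],"roll":0,"gripper":15},{"translation":[0,0,9],"roll":0,"gripper":15},{"translation":[0,0,14],"roll":0,"gripper":15},{"translation":[0,0,18],"roll":0,"gripper":15},{"translation":[0,0,20],"roll":0,"gripper":15}]'
python3 -m creep '[{"translation":[0,0,4],"roll":0,"gripper":15},{"translation":[0,0,8],"roll":0,"gripper":15},{"translation":[0,0,12],"roll":0,"gripper":15},{"translation":[0,0,15],"roll":0,"gripper":15},{"translation":[0,0,15],"roll":0,"gripper":15}]'
```

```text
time: 9.0
position: [0.4484, 0.1926, 0.1627]
tool_rot: [0.137, 0.991, -0.0, -0.001]
ft_force: [0.2, -0.0, -1.2]
grip_width: 0.0219
grip_force: 30.0
time: 9.42
position: [0.4484, 0.1926, 0.1479]
tool_rot: [0.137, 0.991, -0.0, -0.001]
ft_force: [-0.6, -0.8, -0.7]
grip_width: 0.0218
grip_force: 30.0
```

```bash
python3 -m creep '[{"translation":[0,0,4],"roll":0,"gripper":15},{"translation":[0,0,9],"roll":0,"gripper":15},{"translation":[0,0,14],"roll":0,"gripper":15},{"translation":[0,0,18],"roll":0,"gripper":15},{"translation":[0,0,20],"roll":0,"gripper":15}]'
python3 -m creep '[{"translation":[0,0,1],"roll":0,"gripper":15},{"translation":[0,0,2],"roll":0,"gripper":15},{"translation":[0,0,3],"roll":0,"gripper":15},{"translation":[0,0,3],"roll":0,"gripper":15}]'
```

```text
time: 9.83
position: [0.4484, 0.1926, 0.1278]
tool_rot: [0.137, 0.991, -0.0, -0.001]
ft_force: [-0.9, -0.0, -1.3]
grip_width: 0.0221
grip_force: 30.0
time: 10.17
position: [0.4488, 0.1927, 0.1255]
tool_rot: [0.137, 0.991, 0.0, 0.0]
ft_force: [-0.0, 0.7, -0.8]
grip_width: 0.0217
grip_force: 30.0
```

Still no contact, so I go down in 1 mm steps until it seats.

```bash
python3 -m creep '[{"translation":[0,0,0.5],"roll":0,"gripper":15},{"translation":[0,0,1],"roll":0,"gripper":15},{"translation":[0,0,1],"roll":0,"gripper":15}]'
python3 -m creep '[{"translation":[0,0,0.5],"roll":0,"gripper":15},{"translation":[0,0,1],"roll":0,"gripper":15},{"translation":[0,0,1],"roll":0,"gripper":15}]'
```

```text
time: 10.42
position: [0.4488, 0.1927, 0.1246]
tool_rot: [0.137, 0.991, 0.0, 0.0]
ft_force: [-0.6, 0.2, -2.2]
grip_width: 0.0215
grip_force: 30.0
time: 10.67
position: [0.4489, 0.1927, 0.1236]
tool_rot: [0.137, 0.991, 0.0, 0.0]
ft_force: [0.5, 0.1, -0.6]
grip_width: 0.0216
grip_force: 30.0
```

```bash
python3 -m creep '[{"translation":[0,0,0.5],"roll":0,"gripper":15},{"translation":[0,0,1],"roll":0,"gripper":15},{"translation":[0,0,1],"roll":0,"gripper":15}]'
python3 -m creep '[{"translation":[0,0,0.5],"roll":0,"gripper":15},{"translation":[0,0,0.5],"roll":0,"gripper":15}]'
```

```text
time: 10.92
position: [0.4488, 0.1927, 0.1235]
tool_rot: [0.137, 0.991, 0.0, 0.0]
ft_force: [-2.4, -1.2, 8.6]
grip_width: 0.0218
grip_force: 30.0
time: 11.08
position: [0.4488, 0.1927, 0.1235]
tool_rot: [0.137, 0.991, 0.0, 0.0]
ft_force: [-3.1, -0.2, 11.4]
grip_width: 0.0219
grip_force: 30.0
```

It is seated, with 11 N at exactly the expected height. I relieve the load, hold briefly, open and retreat.

```bash
python3 -m creep '[{"translation":[0,0,-1],"roll":0,"gripper":15},{"translation":[0,0,-1],"roll":0,"gripper":15}]' 10
python3 -m creep '[{"translation":[0,0,0],"roll":0,"gripper":22},{"translation":[0,0,0],"roll":0,"gripper":26},{"translation":[0,0,0],"roll":0,"gripper":34},{"translation":[0,0,0],"roll":0,"gripper":42},{"translation":[0,0,0],"roll":0,"gripper":46}]'
python3 -m creep '[{"translation":[0,0,0],"roll":0,"gripper":46},{"translation":[0,0,-5],"roll":0,"gripper":46},{"translation":[0,0,-15],"roll":0,"gripper":46},{"translation":[0,0,-30],"roll":0,"gripper":46},{"translation":[0,0,-50],"roll":0,"gripper":46}]'
python3 -m creep '[{"translation":[0,0,-25],"roll":0,"gripper":46},{"translation":[0,0,-50],"roll":0,"gripper":46},{"translation":[0,0,-65],"roll":0,"gripper":46},{"translation":[0,0,-70],"roll":0,"gripper":46},{"translation":[0,0,-70],"roll":0,"gripper":46}]'
python3 - <<'E'
from h import *
o=telemetry.get_obs();im=viewer.camera('wrist');s=viewer.camera('side')
b=cv2.resize(s[160:270,190:310],(436,400),interpolation=cv2.INTER_CUBIC);a=im[100:500,150:514][:380]
a=cv2.copyMakeBorder(a,0,20,0,0,cv2.BORDER_CONSTANT);cv2.imwrite('pics/end.png',np.hstack([a,b]))
C=cam('wrist',o);Rt,p=pose(o);print(p,o['grip_width'])
g=im.max(2);W=np.array([.4488,.1927,0])
th=np.radians(-15.75);Q=np.array([[np.cos(th),-np.sin(th),0],[np.sin(th),np.cos(th),0],[0,0,1]])
print("pred head top",w2px(C,[W+Q@[x,y,.135] for x in(-.035,.035) for y in(-.011,.011)]).round().tolist())
E
```

```text
time: 11.25
position: [0.449, 0.1927, 0.1235]
tool_rot: [0.137, 0.991, 0.0, 0.0]
ft_force: [-1.5, -0.1, 5.0]
grip_width: 0.0218
grip_force: 10.0
time: 11.67
position: [0.4487, 0.1926, 0.1227]
tool_rot: [0.137, 0.991, -0.0, -0.0]
ft_force: [-0.1, 0.7, 0.7]
grip_width: 0.0385
grip_force: 0.0
time: 12.08
position: [0.4479, 0.1925, 0.1729]
tool_rot: [0.137, 0.991, -0.0, -0.001]
ft_force: [-0.2, -0.3, -0.3]
grip_width: 0.0461
grip_force: 0.0
time: 12.5
position: [0.4495, 0.1928, 0.2445]
tool_rot: [0.137, 0.991, 0.001, 0.002]
ft_force: [-0.2, -0.1, -0.1]
grip_width: 0.046
grip_force: 0.0
[0.44953296 0.1928306  0.24449462] 0.0459648534195915
pred head top [[291.0, 185.0], [328.0, 185.0], [293.0, 292.0], [326.0, 292.0]]
```

View pics/end.png

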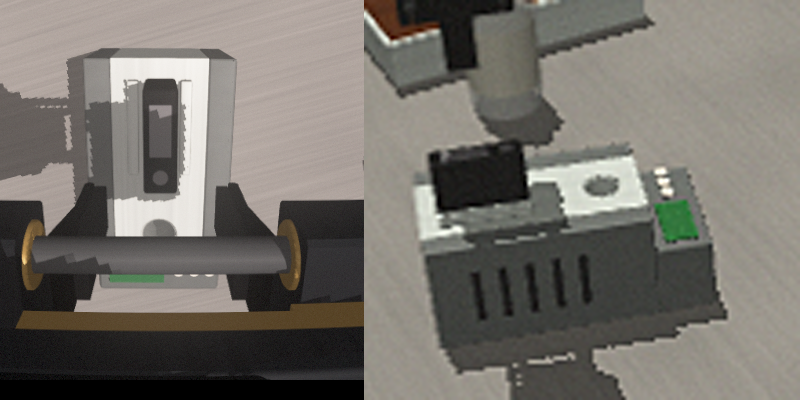

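The head sits at crop (160,135), flush on the top, upright and between and parallel to the two rails. The gripper is clear, so I hand in.

```bash
python3 -c "
from rig import hand_in
print(hand_in())"
```

```text
the job is handed in; nothing more can be done
None
```

The probe is fully down in the checker's narrow well with its head lying between the rails, it was released only after it had seated, and the job is handed in at about 12.6 s; no verdict came back.

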